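# Hang a pipette on the free place of a pipette carousel

## Task

Turn the pipette carousel by the knob on its top until its one free cradle has clicked round to the front, over the dark mark on the foot. Then take the pipette out of the single bench cradle and hang it in that free cradle: bring it in from the front above the end stops and lower it gently until you feel its collar rest on the prongs, and only then let go; do not let it fall or press it hard, and leave the glassware and the other things on the bench alone.

Things in the scene. Friction and masses are not known exactly. Their poses are not given: they have to be found in the camera images.
- stand: Fixed foot of the pipette carousel: white disc 105 mm in radius, 10 mm thick, housing 36 mm in radius up to z 45. Origin: centre of the underside on the bench, on the column axis; z up; -x is the FRONT (dark mark on the disc), towards the robot. A 22 mm column turns on it with a ring of six cradles, 60 degrees apart, seat axes 90 mm out; five hold pipettes like the loose one, finger rests outward.
- knob (a point): Black fluted turning knob on top of the column: 42 mm diameter, 288 to 323 mm above the bench; the point is on the axis at 305 mm. It turns the column, ring and hung pipettes together. Tops of the hung pipettes are 279 mm above the bench at most.
- turret (a joint): Turn of the carousel, rad, counter-clockwise from above: at 0 (or 2 pi) the free cradle is at the front, at q it stands q counter-clockwise of the front. Turns endlessly either way; 0.72 to 5.56 at the start. Spring click stop every 60 degrees (1.047 rad), 0 included; about 0.1 N m turns it over a click, and within 25 degrees of a click it draws itself in.
- front_seat (a point): Point at bench height straight below the seat axis of the front cradle. The cradle ring is clamped on the column at a height that is NOT measured: prong tops 132 to 165 mm above the bench, to be found by feel or seen. Cradles are shaped as bench_seat tells, open outward; back stop is the ring's disc (radius 70.5 mm, 8 mm above the prongs). The free prongs bend 1 mm per 6 N, 4 mm at most.
- bench_cradle: Single bench cradle, fixed: white plate 90 x 84 x 8 mm, post 31 mm behind the origin, fork open to -x of its frame. Origin: on the bench under the seat axis; z up. At the start the pipette hangs here.
- bench_seat (a point): Seat of the bench cradle, between the prong tops, 150 mm above the bench. Fork: two level prongs 8 x 8 mm, 22 mm apart inside, reaching 24 mm outward of the seat axis; a round end stop (8 mm diameter, 7 mm high) stands on each, 18.5 mm outward, 21 mm clear between them; back stop 19.5 mm inward, 8 mm high. A collar down on the prongs between stops has 1 to 2 mm play.
- pipette: Loose pipette, upright, 230 mm, 0.1 to 0.16 kg. Origin: underside centre of its hanging collar (36 mm diameter, 8 mm thick); z up. Above it the body swells to 36 x 32 mm up to 38 mm; then the handle, 30 (x) by 24 mm (y), up to 96 mm: grip it across y, 60 mm up. Finger rest out to 38 mm at -x, 80 to 94 mm up; button top 114 mm up. Below, a neck of 18 mm diameter to -60 mm, a thin cone to -116 mm.
- wash_bottle: Bystander: white wash bottle, 70 mm diameter, 206 mm high, left of the carousel; origin under its centre.
- beaker_250: Bystander: glass beaker, 74 mm diameter, 90 mm high, near the front edge of the bench; origin under its centre.
- flask_small: Bystander: small conical flask, 62 mm diameter, 105 mm high, right of the bench cradle; origin under its centre.
- timer: Bystander: flat white timer, 62 x 62 x 18 mm, near the front edge of the bench; origin under its centre.

How it is judged:
By the outcome, as a careful person would: the job done as asked, in the order asked, and still so for the second after the job is handed in, with the robot touching nothing.
It also fails if it takes over 72 s, if anything falls off the work surface, if the arm or the gripper's body presses on something with over 40 N, if the wrist force passes 120 N, or if a joint passes its speed limit or range.

## Robot

A 6-joint arm with a two-finger parallel gripper is mounted at the origin on a cart in front of the work surface, level with it; the furniture and walls round the work are solid. World frame = base frame: x ahead of the robot, y to its left, z up, the work surface at z = 0. Lengths are in m, angles in rad, forces in N, time in s.
With the tool pointing down it reaches from about 0.3 to 0.875 m from the base axis. Payload 6.4 kg.
Tool frame: the origin (TCP) lies between the finger pads; the fingertips stand nose_length ahead of it and the grasp point (between the pads) lies 11 mm behind it (nose_length is the distance from the TCP to the fingertips, in m); z points along the fingers, y is the line along which they close (so a half turn about z gives the same grasp; the last joint's range is limited). The gripper opens to 85 mm and grips with 20 to 120 N. Pads are 22 mm wide; open, the fingers measure 114 mm over their backs; the gripper's body (76 mm by 85 mm) begins 54 mm behind the grasp point. The pads swing forward as they close: fully open they stand 13 mm farther back than shut.
Start: joints at [-1.502, 0.181, 1.607, -0, 1.354, -0.206], TCP at [0.156, -0.553, 0.239] pointing down, gripper open.
Joint ranges: [-2.99, 2.99], [-0.89, 2.07], [0.3, 2.58], [-1.14, 4.28], [0, 2.63], [-3.12, 3.12]. Speed limits (rad/s): [2.57, 2.57, 3.01, 3.14, 3.14, 3.14].

## Interface

Orientations are given as a unit quaternion [x, y, z, w].
In Python, from station import get_obs, read_camera, job_done, nose_length gives the robot as it stands. The module is installed in compiled form; this text tells all that it offers.
- The arm moves only by the shell command python3 -m crank 'ROWS'. ROWS is JSON, a list of rows, each a list of 7 numbers: the shift along the tool's x, y, z in cm, then the turn, a rotation vector about the tool's x, y, z in rad, then the opening, from 0 (shut) to 1 (fully open). A call has 1 to 20 rows; each row is the pose to reach, as a shift and turn from the pose commanded when the call began, along the tool's axes at that moment; what a row does not reach only later rows make up. A row lasts 1/8 s, in which the tool goes at most 62.5 mm and 10.7 degrees, less where a joint would pass 70% of its speed; a pose out of reach is approached as far as the arm can. A call with a gripper value outside its range is refused whole. The fingers move at their own pace and stop on an object; the grip force is fixed at half the most. Time passes only in rows, so rows that repeat a pose let the fingers close. It gives the time, the measured TCP pose, the force, the opening and the grip force at its end, in the units of the state.
- get_obs(): the state, without advancing time (a new reading comes with each control period).
- read_camera(name): name is "scene" or "top" or "wrist"; returns a dict with "pixels" (384x512x3 uint8, red, green, blue), "intrinsics" (3x3 intrinsics, pixels), "eye" and "rotation" of the camera in the world. Camera axes: x right, y up, looking along -z (the intrinsics and any distortion apply to the point x, -y, -z); pixel columns grow to the right and rows downward; lengths in m; the calibration is good to about 2 mm. The wrist camera is an equidistant fisheye: a pixel r from the principal point sees the ray r / f radians off the axis. A picture is of the moment at which its call begins. There is no depth.
- job_done(): hands the job in; it is judged then, once.
The state is a dict: "time": time; "joints": joint angles; "joint_vel": joint speeds; "joint_torque": joint torques, N m; "ee_pos": TCP position; "orientation": TCP orientation; "contact_force": force on the tool from outside, world axes, zero at the start; "ft_torque": the same for the moment, N m; "opening": opening from 0.0 (shut) to 1.0 (fully open); "grip_force": force on a finger pad.
Only numpy, scipy, OpenCV 4.12 (cv2) and the standard library are available. Lean on these libraries where they do the work, as an engineer would, in place of code of your own. Each camera call takes 0.05 s, during which the arm holds its last target. There are 200 camera calls.

## Working session

There is one attempt and no reset: what is moved stays moved. The work goes in short steps, Python scripts to look and compute and a shell command to move; the robot and the scene stay as the last step left them, time stands still between calls to the robot, and variables do not carry over. Pictures are saved under pics/ and viewed, at most 10 in all, crops included, and the job is handed in when it is done.

```bash
mkdir -p pics; python3 - <<'E'
from station import *
import cv2
o=get_obs();print(o, nose_length if not callable(nose_length) else nose_length())
for n in("scene","top"):
    c=read_camera(n);cv2.imwrite(f"pics/{n}0.png",c["pixels"][:,:,::-1])
    print(n,c["intrinsics"],c["eye"],c["rotation"],[k for k in c])
E
```

```text
{'time': 0.0, 'joints': array([-1.50232230e+00,  1.81535365e-01,  1.60799353e+00,  1.26545032e-05,
        1.35380382e+00, -2.06278772e-01]), 'joint_vel': array([ 0.00010766, -0.00163477,  0.00120747, -0.00061755,  0.00013038,
       -0.00018525]), 'joint_torque': array([ 2.99312174e-03, -4.44864571e+01, -3.51342845e+01, -3.96425446e-05,
        8.89864663e-03,  1.42687756e-05]), 'ee_pos': array([ 0.15599789, -0.55288207,  0.23839433]), 'orientation': array([ 9.90578506e-01,  1.36943298e-01,  6.60627098e-05, -8.67539845e-04]), 'contact_force': array([-0.18311189,  0.73060208, -0.29035619]), 'ft_torque': array([ 0.0214903 , -0.02010144, -0.05186486]), 'grip_force': 0.0, 'opening': 1.0029889844484223} 0.008
scene [[458.2901252    0.         264.02927806]
 [  0.         458.2901252  188.6710898 ]
 [  0.           0.           1.        ]] [-0.812286   -0.5645582   0.87334561] [ 0.45546415 -0.28683144 -0.44064541  0.71840919] ['pixels', 'intrinsics', 'eye', 'rotation']
top [[440.95840315   0.         259.14396129]
 [  0.         440.95840315 194.62035608]
 [  0.           0.           1.        ]] [0.29544133 0.07129409 1.9000596 ] [ 0.04241034 -0.04183902 -0.70242201  0.70926312] ['pixels', 'intrinsics', 'eye', 'rotation']
```

```bash
python3 - <<'E'
import cv2,numpy as np
a=cv2.imread("pics/top0.png");b=cv2.imread("pics/scene0.png")
cv2.imwrite("pics/top0b.png",cv2.resize(a,(800,600),interpolation=cv2.INTER_CUBIC))
cv2.imwrite("pics/scene0b.png",cv2.resize(b,(800,600),interpolation=cv2.INTER_CUBIC))
E
```

```text
(no output)
```

View pics/top0b.png

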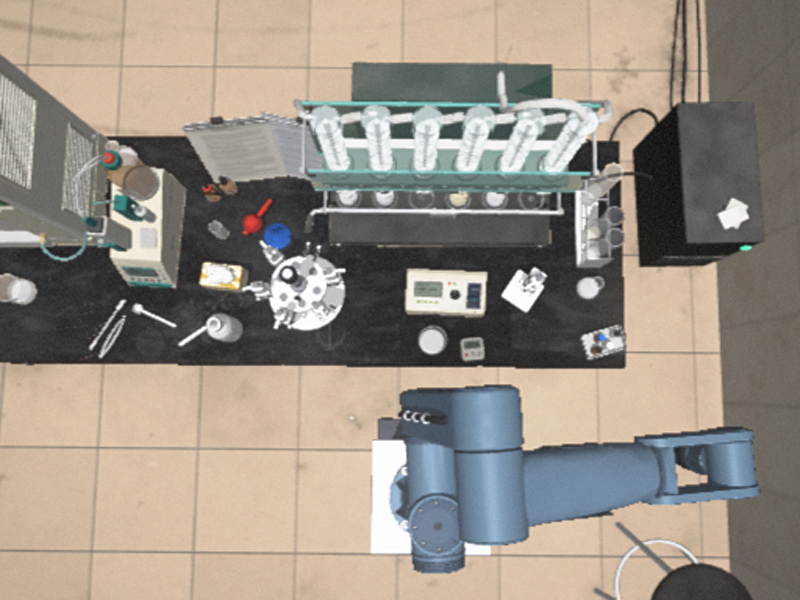

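View pics/scene0b.png

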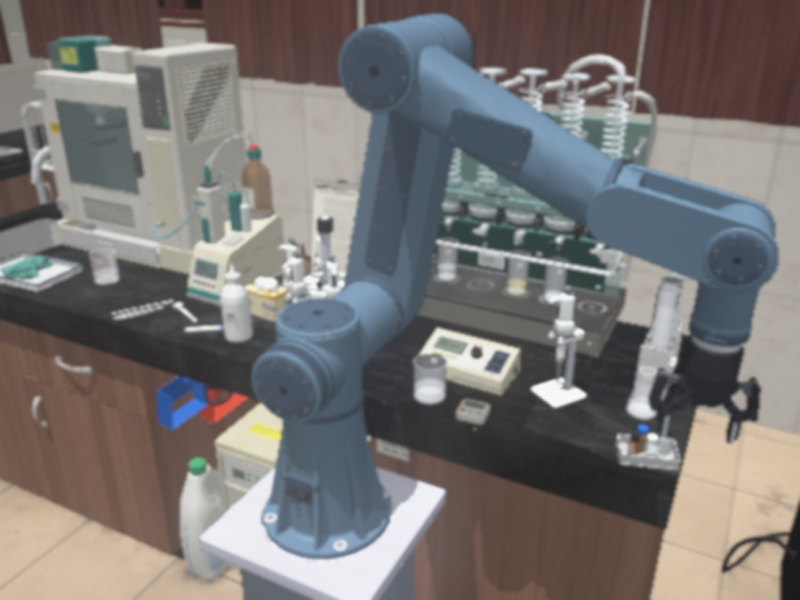

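The top view (800x600) shows the carousel disc near (306,292), its knob near (290,275), and the bench cradle with the pipette near (525,288). The bottle is at (225,327), the beaker at (432,340), the timer at (472,348) and the flask at (588,288). In the scene view the arm hides part of the carousel.

```bash
cat > h.py <<'E'
import numpy as np, cv2
from station import *
from scipy.spatial.transform import Rotation as R
def cast(c,u,v,z):
    "pixel -> world point on plane z"
    K=c["intrinsics"];d=np.array([(u-K[0,2])/K[0,0],-(v-K[1,2])/K[1,1],-1])
    w=R.from_quat(c["rotation"]).apply(d) if np.size(c["rotation"])==4 else np.array(c["rotation"])@d
    e=np.array(c["eye"]);return e+w*(z-e[2])/w[2]
def proj(c,p):
    K=c["intrinsics"];q=R.from_quat(c["rotation"]).inv().apply(np.array(p)-c["eye"])
    return K[0,2]-K[0,0]*q[0]/q[2], K[1,2]+K[1,1]*q[1]/q[2]
def projw(c,p):
    K=c["intrinsics"];q=R.from_quat(c["rotation"]).inv().apply(np.array(p)-c["eye"])
    a=np.array([q[0],-q[1]]);t=np.arctan2(np.linalg.norm(a),-q[2]);a=a/np.linalg.norm(a)*t
    return K[0,2]+K[0,0]*a[0],K[1,2]+K[1,1]*a[1]
def castw(c,u,v,z):
    K=c["intrinsics"];a=np.array([(u-K[0,2])/K[0,0],(v-K[1,2])/K[1,1]]);t=np.linalg.norm(a);a=a/t
    w=R.from_quat(c["rotation"]).apply([a[0]*np.sin(t),-a[1]*np.sin(t),-np.cos(t)])
    e=np.array(c["eye"]);return e+w*(z-e[2])/w[2]
E
python3 - <<'E'
from h import *
c=read_camera("top");a=c["pixels"][:,:,::-1]
s=512/800
for n,u,v,z in[("disc",307,292,.01),("knob",290,273,.323),("plate",525,291,.008),("bottle",224,327,.2),("beaker",432,340,.09),("flask",590,288,.1),("timer",472,348,.018)]:
    print(n,cast(c,u*s,v*s,z).round(3))
l=cv2.resize(a[150:220,160:232],(0,0),fx=8,fy=8,interpolation=cv2.INTER_CUBIC)
r=cv2.resize(a[165:205,315:355],(0,0),fx=5,fy=5,interpolation=cv2.INTER_CUBIC)
im=np.zeros((560,800,3),np.uint8);im[:l.shape[0],:l.shape[1]]=l;im[:r.shape[0],580:580+r.shape[1]]=r
cv2.imwrite("pics/crop1.png",im)
E
```

```text
disc [0.553 0.345 0.01 ]
knob [0.554 0.341 0.323]
plate [ 0.562 -0.259  0.008]
bottle [0.438 0.521 0.2  ]
beaker [0.418 0.002 0.09 ]
flask [ 0.559 -0.414  0.1  ]
timer [ 0.402 -0.11   0.018]
```

View pics/crop1.png

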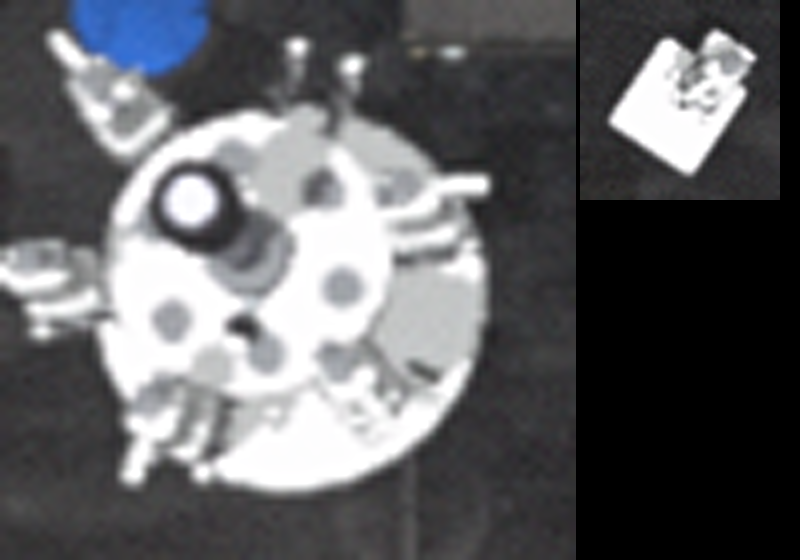

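The crop shows the free cradle as two prongs with stops at about (295,50) and (352,65), on the far side (+x) of the column. The other five cradles hold pipettes, and a possible front mark sits at about (425,372). I'll look closer with the wrist camera.

```bash
cat >> h.py <<'E'
def yawof(q): return 2*np.arctan2(q[1],q[0])
def row(p,yaw=None,o=None):
    "row (cm, rad) from the present pose to world TCP p, tool x at yaw, pointing down"
    o=o or get_obs();T=R.from_quat(o["orientation"]);a=yawof(o["orientation"]) if yaw is None else yaw
    G=R.from_quat([np.cos(a/2),np.sin(a/2),0,0])
    r=np.r_[T.inv().apply(np.array(p)-o["ee_pos"])*100,(T.inv()*G).as_rotvec()]
    print(r.round(3).tolist(),"rows>=",np.ceil(max(np.linalg.norm(r[:3])/6.25,np.degrees(np.linalg.norm(r[3:]))/10.7)))
    return r
E
python3 -c "
from h import *
row([.47,-.24,.42]); row([.156,-.553,.42])"
```

```text
[38.719, -21.632, -18.101, -0.001, -0.0, 0.0] rows>= 8.0
[0.004, -0.026, -18.141, -0.001, -0.0, 0.0] rows>= 3.0
```

```bash
python3 -m crank '[[0,0,-18,0,0,0,1],[0,0,-18,0,0,0,1],[0,0,-18,0,0,0,1],[38.7,-21.6,-18,0,0,0,1],[38.7,-21.6,-18,0,0,0,1],[38.7,-21.6,-18,0,0,0,1],[38.7,-21.6,-18,0,0,0,1],[38.7,-21.6,-18,0,0,0,1],[38.7,-21.6,-18,0,0,0,1],[38.7,-21.6,-18,0,0,0,1],[38.7,-21.6,-18,0,0,0,1]]'; python3 - <<'E'
from h import *
c=read_camera("wrist");cv2.imwrite("pics/w1.png",cv2.resize(c["pixels"][:,:,::-1],(800,600),interpolation=cv2.INTER_CUBIC))
np.save("w1.npy",c,allow_pickle=True)
print(c["intrinsics"],c["eye"],c["rotation"])
row([.45,.25,.50])
E
```

```text
time: 1.52
ee_pos: [0.472, -0.2371, 0.419]
orientation: [0.99, 0.14, 0.0, -0.001]
contact_force: [-0.3, -0.8, 0.3]
opening: 0.999
grip_force: 0.0
[[297.31863964   0.         255.80510914]
 [  0.         297.31863964 189.96633579]
 [  0.           0.           1.        ]] [ 0.54783388 -0.21534116  0.55320458] [-0.12515158  0.09447723 -0.59453053  0.78863463]
[11.408, -47.537, -8.077, -0.001, 0.0, 0.0] rows>= 8.0
```

View pics/w1.png

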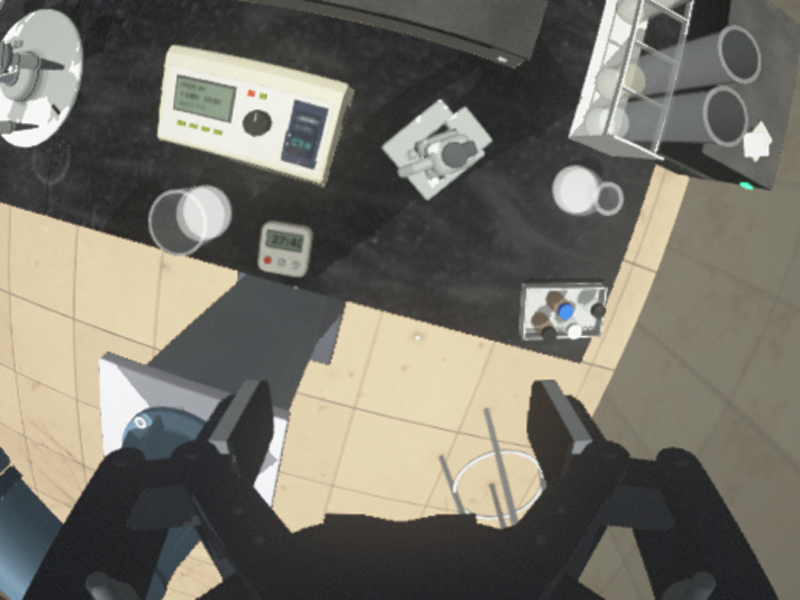

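The wrist view (800x600) shows the bench cradle and pipette at (445,150), with the finger rest pointing to (402,175). The timer is at (286,248), the beaker at (190,220) and the flask at (580,190). Next is the carousel.

```bash
python3 -m crank '[[11.4,-47.5,-8,0,0,0,1],[11.4,-47.5,-8,0,0,0,1],[11.4,-47.5,-8,0,0,0,1],[11.4,-47.5,-8,0,0,0,1],[11.4,-47.5,-8,0,0,0,1],[11.4,-47.5,-8,0,0,0,1],[11.4,-47.5,-8,0,0,0,1],[11.4,-47.5,-8,0,0,0,1],[11.4,-47.5,-8,0,0,0,1],[11.4,-47.5,-8,0,0,0,1]]'; python3 - <<'E'
from h import *
c=read_camera("wrist");a=c["pixels"][:,:,::-1]
cv2.imwrite("pics/w2.png",cv2.resize(a,(800,600),interpolation=cv2.INTER_CUBIC))
np.save("w2.npy",c,allow_pickle=True)
print(c["eye"],c["rotation"],projw(c,[.553,.345,.01]),projw(c,[.553,.345,.323]))
E
```

```text
time: 2.82
ee_pos: [0.4511, 0.2465, 0.4988]
orientation: [0.991, 0.136, -0.0, 0.0]
contact_force: [-0.3, -0.5, -0.2]
opening: 1.0
grip_force: 0.0
[0.52717761 0.26798077 0.63300411] [-0.1258416   0.09455211 -0.59730152  0.7864189 ] (np.float64(222.6097225034157), np.float64(74.73706644362355)) (np.float64(190.18514343814047), np.float64(54.72334198152535))
```

View pics/w2.png

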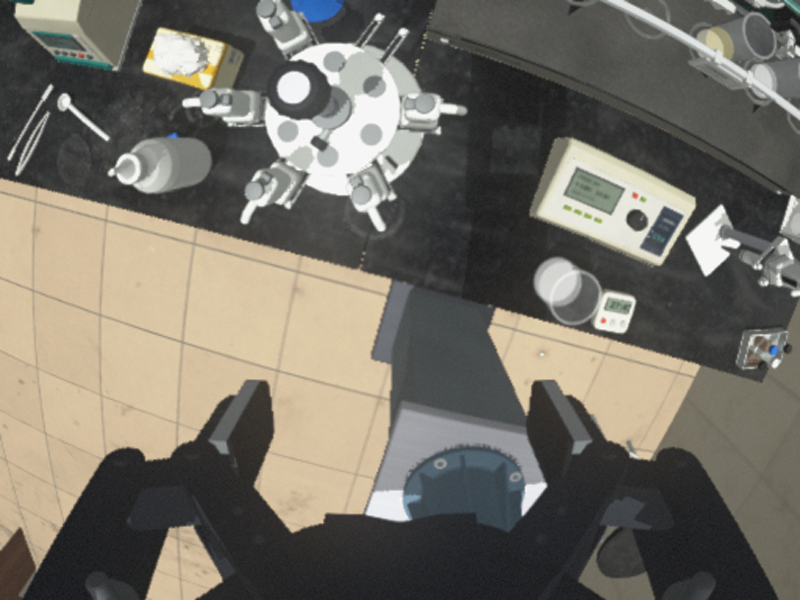

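This view shows the free fork at about (388,35), with the ring centre at (332,118) and the knob top at (295,88). The dark mark may be hidden under the ring, so I'll compute azimuths and check the suspected spot.

```bash
python3 - <<'E'
from h import *
c=np.load("w2.npy",allow_pickle=True).item();t=read_camera("top")
s=.64
az=lambda p,q:np.degrees(np.arctan2(p[1]-q[1],p[0]-q[0])).round(1)
k=castw(c,296*s,88*s,.323);print("knob",k.round(3))
for n,u,v,z in[("stopL",379,16,.157),("stopR",404,33,.157),("restA",380,228,.24),("restB",246,220,.24),("restR",465,110,.24),("restL",185,103,.24)]:
    p=castw(c,u*s,v*s,z);print(n,p.round(3),az(p,k),np.hypot(*(p-k)[:2]).round(3))
m=cast(t,160+425/8,150+372/8,.01);print("mark?",m.round(3),az(m,k),np.hypot(*(m-k)[:2]),np.array(projw(c,m))/s)
for z in(.13,.15,.17):
  for n,u,v in[("topstopL",295,48),("topstopR",352,64)]:
    p=cast(t,160+u/8,150+v/8,z);print(n,p.round(3),az(p,k),np.hypot(*(p-k)[:2]).round(3))
im=c["pixels"][0:150,140:300,::-1]
cv2.imwrite("pics/crop2.png",cv2.resize(im,(0,0),fx=4,fy=4,interpolation=cv2.INTER_CUBIC))
E
```

```text
knob [0.551 0.345 0.323]
stopL [0.658 0.325 0.157] -10.6 0.109
stopR [0.646 0.296 0.157] -27.4 0.107
restA [0.459 0.266 0.24 ] -139.3 0.122
restB [0.436 0.383 0.24 ] 162.1 0.121
restR [0.576 0.224 0.24 ] -78.6 0.123
restL [0.527 0.465 0.24 ] 101.6 0.122
mark? [0.512 0.272 0.01 ] -118.4 0.08289952278329232 [392.5790768  160.17600538]
topstopL [0.664 0.33  0.13 ] -7.9 0.114
topstopR [0.656 0.3   0.13 ] -23.2 0.114
topstopL [0.66  0.327 0.15 ] -9.7 0.11
topstopR [0.652 0.298 0.15 ] -25.3 0.111
topstopL [0.656 0.324 0.17 ] -11.6 0.107
topstopR [0.648 0.295 0.17 ] -27.4 0.109
```

View pics/crop2.png

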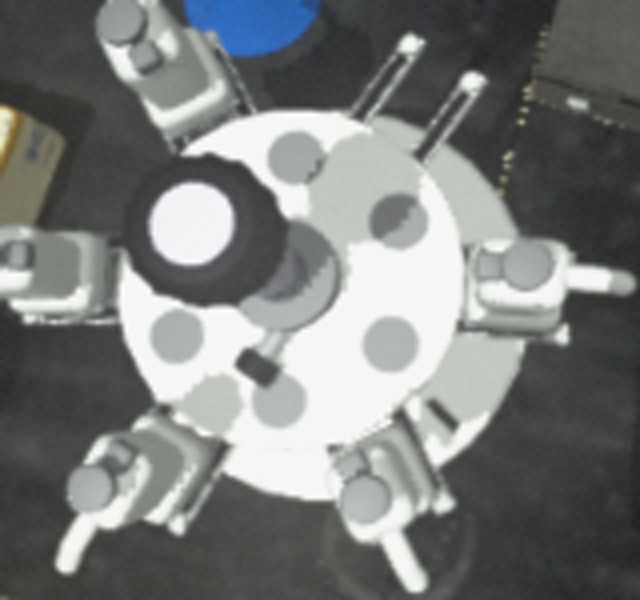

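The bar at crop (440,412) is probably the front mark, at azimuth about -119° from the column. The pipette positions sit at -18.5° + 60k. Before gripping I'll refine the knob centre from its white cap in both views, and zoom in on the mark numerically.

```bash
python3 - <<'E'
from h import *
c=np.load("w2.npy",allow_pickle=True).item();t=read_camera("top")
def cap(img,u,v,r):
    g=cv2.cvtColor(np.ascontiguousarray(img),cv2.COLOR_RGB2GRAY)
    n,l,st,ce=cv2.connectedComponentsWithStats((g>150).astype(np.uint8))
    i=l[v,u];return ce[i],st[i,4]
a,n=cap(c["pixels"],188,55,0);b,m=cap(t["pixels"],183,175,0)
print(a,n,castw(c,*a,.323).round(4)); print(b,m,cast(t,*b,.323).round(4))
g=cv2.cvtColor(np.ascontiguousarray(c["pixels"]),cv2.COLOR_RGB2GRAY)
print(g[94:114,238:262])
for p in([.484,.285,.03],[.478,.280,.01],[.512,.272,.01]):print(projw(c,p))
row([.552,.343,.345],.275+1.6)
E
```

```text
[187.5  55.5] 348 [0.5516 0.3476 0.323 ]
[287.50467934 179.45854124] 86978 [ 0.5406 -0.0285  0.323 ]
[[246 246 246 246 246 246 246 246 241 214 199 197 198 199 199 199 199 198
  200 198 198 200 197 198]
 [246 246 246 246 246 246 246 238 200 193 199 198 200 199 199 197 199 198
  199 197 198 197 197 198]
 [246 246 246 246 244 244 236 196 185 196 198 199 201 198 198 199 197 198
  198 198 197 197 197 197]
 [246 246 246 244 218 204 190 187 196 199 198 198 199 198 198 199 200 198
  201 196 198 198 198 199]
 [246 246 246 237 206 196 191 197 199 196 195 196 200 200 199 198 199 198
  197 198 197 200 197 197]
 [246 245 234 210 207 229 229 203 188 169 160 179 195 198 198 199 199 198
  199 198 197 198 198 199]
 [238 232 205 201 234 244 241 200 160 114 101 135 173 194 198 196 197 198
  197 199 198 196 198 198]
 [214 190 162 208 244 246 242 205 162 107  80  93 131 174 194 198 199 199
  196 197 197 200 196 199]
 [187 137 115 173 236 246 242 209 190 152  94  75  91 138 178 197 201 199
  197 197 197 198 200 205]
 [131  89  83 133 218 245 241 209 198 179 135  86  77  89 138 179 196 198
  198 197 198 20
[... 572 characters left out ...]
7 201 225 244 246
  245 232 169 100  73  69]
 [178 187 181 166 138 105 111 155 218 243 246 237 209 199 207 230 244 244
  233 185 116  79  71  71]
 [152 173 182 175 153 124 107 145 227 245 246 244 231 216 231 238 239 223
  175 119  81  74  76  76]
 [141 153 175 180 166 144 124 128 204 243 246 246 245 242 242 240 217 150
  103  78  75  74  76  74]
 [141 143 162 182 174 156 129 111 154 232 246 246 246 244 239 213 141  89
   72  68  70  70  69  74]]
(np.float64(241.40510412773745), np.float64(114.26818831111012))
(np.float64(243.40912733025093), np.float64(117.0523004087267))
(np.float64(251.47059027509619), np.float64(102.44517419623101))
[12.327, -6.653, 15.393, -0.0, 0.001, -1.603] rows>= 9.0
```

The dark bar is isolated on white, so the mark is at azimuth about -118.5° and q is about 100°. I'll move over the knob.

```bash
python3 -m crank '[[12.4,-6.8,8,0,0,-0.4,1],[12.4,-6.8,8,0,0,-0.8,1],[12.4,-6.8,15.4,0,0,-1.6,1],[12.4,-6.8,15.4,0,0,-1.6,1],[12.4,-6.8,15.4,0,0,-1.6,1],[12.4,-6.8,15.4,0,0,-1.6,1],[12.4,-6.8,15.4,0,0,-1.6,1],[12.4,-6.8,15.4,0,0,-1.6,1],[12.4,-6.8,15.4,0,0,-1.6,1],[12.4,-6.8,15.4,0,0,-1.6,1],[12.4,-6.8,15.4,0,0,-1.6,1]]'; python3 - <<'E'
from h import *
row([.552,.345,.296])
c=read_camera("wrist");cv2.imwrite("pics/w3.png",c["pixels"][:,:,::-1]);print(projw(c,[.552,.345,.323]),get_obs()["joints"])
E
```

```text
time: 4.35
ee_pos: [0.552, 0.3458, 0.3453]
orientation: [0.593, 0.805, -0.0, 0.0]
contact_force: [0.4, -0.3, -0.1]
opening: 1.003
grip_force: 0.0
[-0.073, -0.026, 4.929, -0.0, 0.0, 0.0] rows>= 1.0
(np.float64(256.5821197507948), np.float64(236.9805628889852)) [ 3.78101978e-01  2.89025128e-01  1.26575245e+00 -6.53938354e-05
  1.58687352e+00  7.67350198e-02]
```

View pics/w3.png

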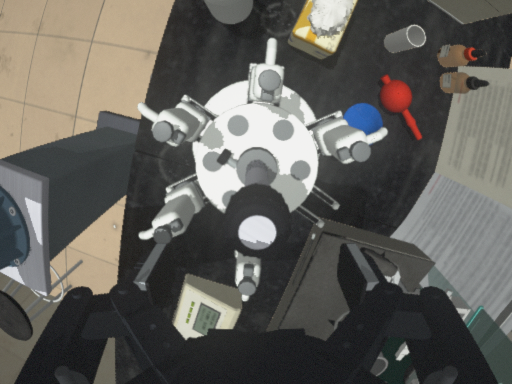

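The fork and five pipettes are clear here. The knob cap is at (257,232) against a predicted (256.6,237), so the axis is about 2-3 mm further along tool x. I'll descend and grip.

```bash
python3 -m crank '[[0.2,0,2.5,0,0,0,1],[0.2,0,4.9,0,0,0,1],[0.2,0,4.9,0,0,0,0.6],[0.2,0,4.9,0,0,0,0.3],[0.2,0,4.9,0,0,0,0.3],[0.2,0,4.9,0,0,0,0.3]]'
```

```text
time: 5.15
ee_pos: [0.5517, 0.3488, 0.2983]
orientation: [0.592, 0.806, 0.001, 0.001]
contact_force: [-0.7, -0.9, 4.5]
opening: 0.467
grip_force: 62.6
```

```bash
python3 -m crank '[[0,0,0,0,0,0.15,0.3],[0,0,0,0,0,0.3,0.3],[0,0,0,0,0,0.45,0.3],[0,0,0,0,0,0.6,0.3],[0,0,0,0,0,0.75,0.3],[0,0,0,0,0,0.9,0.3],[0,0,0,0,0,1.05,0.3],[0,0,0,0,0,1.2,0.3],[0,0,0,0,0,1.35,0.3],[0,0,0,0,0,1.5,0.3],[0,0,0,0,0,1.65,0.3],[0,0,0,0,0,1.75,0.3],[0,0,0,0,0,1.75,0.3]]'; python3 - <<'E'
from h import *
o=get_obs();print(np.degrees(yawof(o["orientation"])),o["joints"],o["ft_torque"])
c=read_camera("top");a=c["pixels"][150:220,160:232,::-1]
c2=read_camera("wrist");b=c2["pixels"][:,:,::-1]
im=np.zeros((560,800,3),np.uint8);im[:384,:512]=b;im[:280,512:800]=cv2.resize(a,(288,280),interpolation=cv2.INTER_CUBIC)
cv2.imwrite("pics/w4.png",im)
E
```

```text
time: 6.78
ee_pos: [0.5526, 0.3482, 0.2983]
orientation: [0.998, 0.062, 0.002, 0.0]
contact_force: [3.5, -1.6, 5.7]
opening: 0.466
grip_force: 62.6
7.143086223958879 [ 3.81640067e-01  3.10755534e-01  1.33039360e+00 -1.45680364e-03
  1.49606065e+00  1.82787161e+00] [-0.5688395  -0.51967254 -0.07967299]
```

View pics/w4.png

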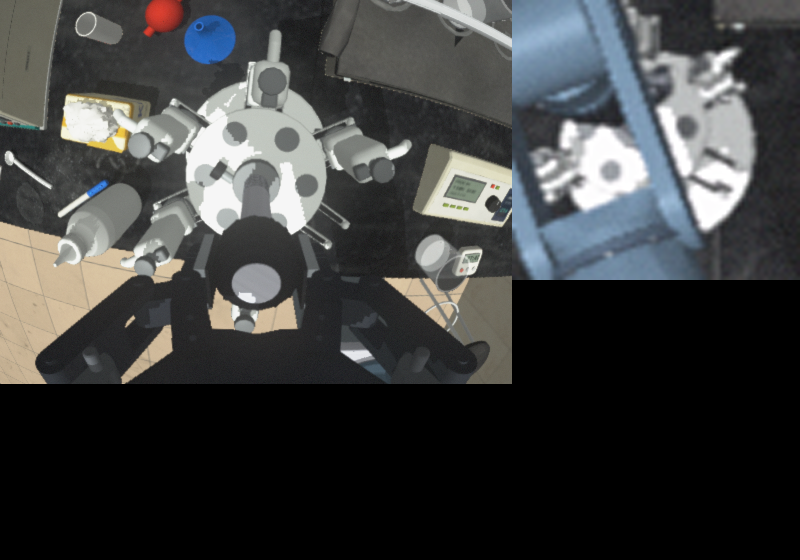

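In this view the free fork has its stops at about (344,227) and (327,245). I'll compute its azimuth, then release and let it settle.

```bash
python3 -m crank '[[0,0,0,0,0,0,0.6],[0,0,0,0,0,0,1],[0,0,0,0,0,0,1],[0,0,0,0,0,0,1],[0,0,-6,0,0,0,1],[0,0,-9,0,0,0,1],[-10,0,-16,0,0,0,1],[-10,0,-20,0,0,0,1],[-10,0,-20,0,0,0,1],[-10,0,-20,0,0,0,1]]'; python3 - <<'E'
from h import *
c=read_camera("wrist");np.save("w5.npy",c,allow_pickle=True)
K=np.array([.5515,.3475])
u,v=projw(c,[*K,.16]);print(u,v)
g=c["pixels"][:,:,::-1];u,v=int(u),int(v)
x0,y0=max(u-75,0),max(v-50,0);im=g[y0:y0+110,x0:x0+150];print(x0,y0)
cv2.imwrite("pics/w5.png",cv2.resize(im,(0,0),fx=5,fy=5,interpolation=cv2.INTER_CUBIC))
E
```

```text
time: 8.12
ee_pos: [0.4515, 0.3366, 0.4993]
orientation: [0.998, 0.063, 0.003, -0.001]
contact_force: [0.9, -0.2, -0.2]
opening: 0.995
grip_force: 0.0
256.9783365420123 83.86224750437279
181 33
```

View pics/w5.png

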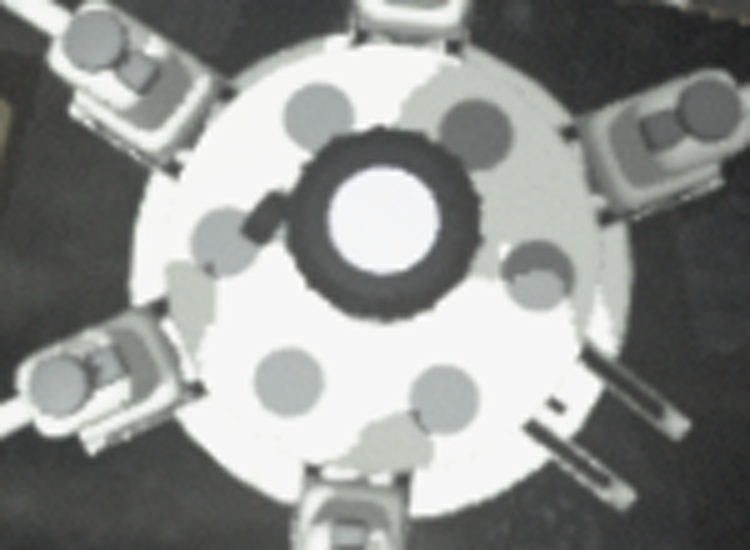

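The free fork now points to the lower right, with stops at about (682,427) and (624,497) in the crop. The front mark at (557,405) shows between the prongs. Next I'll check its azimuth and work out the bench pipette pose from w1.

```bash
python3 - <<'E'
from h import *
c=np.load("w5.npy",allow_pickle=True).item()
f=lambda u,v,z:castw(c,181+u/5,33+v/5,z)
k=f(384,220,.323);print("axis",k.round(4))
az=lambda p:(np.degrees(np.arctan2(p[1]-k[1],p[0]-k[0])).round(1),np.hypot(*(p-k)[:2]).round(4))
for z in(.14,.16,.18):
    a,b=f(682,427,z),f(624,497,z);print(z,a.round(3),b.round(3),az((a+b)/2),np.linalg.norm(a-b).round(4))
m=f(557,405,.01);print("mark",m.round(3),az(m))
# disc circle centre in foot plane
# bench pipette in w1
w=np.load("w1.npy",allow_pickle=True).item();g=w["pixels"][60:140,235:325,::-1]
cv2.imwrite("pics/p1.png",cv2.resize(g,(0,0),fx=6,fy=6,interpolation=cv2.INTER_CUBIC))
s=.64
for n,u,v,z in[("button",459,152,.264),("rest",402,176,.24)]:print(n,castw(w,u*s,v*s,z).round(3))
gg=cv2.cvtColor(np.ascontiguousarray(w["pixels"]),cv2.COLOR_RGB2GRAY)
row([.50,-.25,.42],.275)
E
```

```text
axis [0.5511 0.3471 0.323 ]
0.14 [0.51 0.24 0.14] [0.483 0.256 0.14 ] (np.float64(-119.0), np.float64(0.1128)) 0.0309
0.16 [0.51  0.245 0.16 ] [0.485 0.26  0.16 ] (np.float64(-119.4), np.float64(0.1087)) 0.0296
0.18 [0.511 0.249 0.18 ] [0.487 0.264 0.18 ] (np.float64(-119.8), np.float64(0.1046)) 0.0284
mark [0.506 0.267 0.01 ] (np.float64(-119.4), np.float64(0.0922))
button [ 0.557 -0.251  0.264]
rest [ 0.532 -0.221  0.24 ]
[-2.566, 58.776, 7.634, -0.0, -0.002, -0.15] rows>= 10.0
```

The free cradle (-119.4°) and the mark (-119.4°) line up, so the click is at the front. Now to the bench pipette, with the tool's camera side (tool x) towards the finger rest.

```bash
python3 -c "
from h import *
row([.557,-.251,.42],np.radians(130)); print(get_obs()['joints'])"
```

```text
[3.077, 59.588, 7.643, 0.002, -0.002, -2.144] rows>= 12.0
[ 4.29161107e-01  7.27396303e-02  1.22361796e+00 -4.03838771e-05
  1.84346335e+00  1.87460477e+00]
```

```bash
python3 -m crank '[[3.1,59.6,7.6,0,0,-2.14,1],[3.1,59.6,7.6,0,0,-2.14,1],[3.1,59.6,7.6,0,0,-2.14,1],[3.1,59.6,7.6,0,0,-2.14,1],[3.1,59.6,7.6,0,0,-2.14,1],[3.1,59.6,7.6,0,0,-2.14,1],[3.1,59.6,7.6,0,0,-2.14,1],[3.1,59.6,7.6,0,0,-2.14,1],[3.1,59.6,7.6,0,0,-2.14,1],[3.1,59.6,7.6,0,0,-2.14,1],[3.1,59.6,7.6,0,0,-2.14,1],[3.1,59.6,7.6,0,0,-2.14,1],[3.1,59.6,7.6,0,0,-2.14,1]]'; python3 - <<'E'
from h import *
c=read_camera("wrist");np.save("w6.npy",c,allow_pickle=True)
t=read_camera("top");np.save("t6.npy",t,allow_pickle=True)
u,v=projw(c,[.557,-.251,.264]);print(u,v,c["eye"])
x0,y0=int(u)-65,int(v)-80;print(x0,y0)
w=np.load("w1.npy",allow_pickle=True).item()
A=cv2.resize(c["pixels"][y0:y0+120,x0:x0+100,::-1],None,fx=5,fy=5,interpolation=cv2.INTER_CUBIC)
B=cv2.resize(w["pixels"][65:135,240:320,::-1][:, :75],None,fx=4,fy=4,interpolation=cv2.INTER_CUBIC)
im=np.zeros((600,800,3),np.uint8);im[:A.shape[0],:A.shape[1]]=A;im[:B.shape[0],500:500+B.shape[1]]=B
cv2.imwrite("pics/w6.png",im)
E
```

```text
time: 9.8
ee_pos: [0.5564, -0.2526, 0.4163]
orientation: [0.424, 0.906, 0.001, -0.003]
contact_force: [-1.3, 0.5, 0.2]
opening: 1.001
grip_force: 0.0
258.23021341126497 176.7822777989239 [ 0.50554459 -0.19203831  0.55100397]
193 96
```

View pics/w6.png

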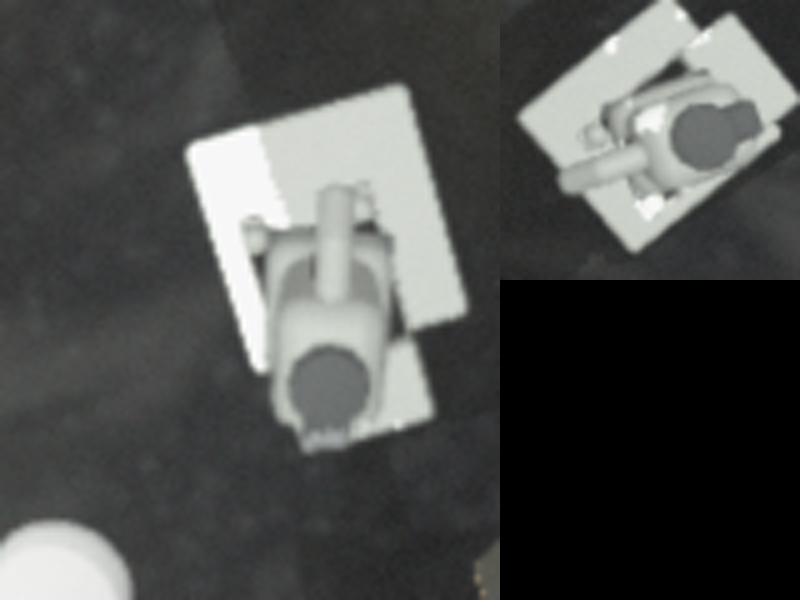

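The pipette's button is at crop (330,388) and the rest tip at about (335,192), pointing almost exactly along tool x. The fork is turned about 16-20° from that. I'll compute the grasp pose.

```bash
python3 - <<'E'
from h import *
c=np.load("w6.npy",allow_pickle=True).item();w=np.load("w1.npy",allow_pickle=True).item()
f=lambda u,v,z:castw(c,193+u/5,96+v/5,z)
g=lambda u,v,z:castw(w,240+(u-500)/4,65+v/4,z)
b1,b2=f(330,388,.264),g(705,135,.264);r1,r2=f(335,195,.242),g(572,178,.242)
print(b1.round(4),b2.round(4),r1.round(4),r2.round(4))
s=[f(253,235,.157),f(362,195,.157)];print("stops",s,np.linalg.norm(s[0]-s[1]))
for b,r in((b1,r1),(b2,r2)):
    d=(r-b)[:2];print(np.degrees(np.arctan2(d[1],d[0])),np.hypot(*d))
d=np.degrees(np.arctan2(*(s[1]-s[0])[:2][::-1]));print("fork az",d+90)
m=(s[0]+s[1])/2;a=np.radians(d+90);print("seat from stops",m[:2]-.0185*np.array([np.cos(a),np.sin(a)]), m[:2]+.0185*np.array([np.cos(a),np.sin(a)]))
E
```

```text
[ 0.5555 -0.248   0.264 ] [ 0.5553 -0.2486  0.264 ] [ 0.5334 -0.2196  0.242 ] [ 0.5352 -0.2213  0.242 ]
stops [array([ 0.53112472, -0.24947673,  0.157     ]), array([ 0.5465644 , -0.22259771,  0.157     ])] 0.03099783237583267
127.89945530906095 0.0359502452217124
126.401937144436 0.03396113315587737
fork az 150.12634042183547
seat from stops [ 0.55488639 -0.24525187] [ 0.52280273 -0.22682257]
```

```bash
python3 -c "
from h import *
row([.5554,-.248,.205],np.radians(127.5))"
```

```text
[0.28, 0.2, 21.199, -0.001, -0.005, 0.039] rows>= 4.0
```

```bash
python3 -m crank '[[0.3,0.2,6,0,-0.005,0.04,1],[0.3,0.2,12,0,-0.005,0.04,1],[0.3,0.2,17,0,-0.005,0.04,1],[0.3,0.2,20,0,-0.005,0.04,1],[0.3,0.2,21.1,0,-0.005,0.04,1],[0.3,0.2,21.1,0,-0.005,0.04,1],[0.3,0.2,21.1,0,-0.005,0.04,1]]'; python3 -c "
from h import *
row([.5554,-.248,.205],np.radians(127.5))"
```

```text
time: 10.78
ee_pos: [0.5572, -0.2484, 0.2109]
orientation: [0.443, 0.897, -0.001, 0.004]
contact_force: [-0.2, -0.4, 0.1]
opening: 0.999
grip_force: 0.0
[0.147, -0.119, 0.593, 0.001, 0.008, -0.001] rows>= 1.0
```

```bash
python3 -m crank '[[0,0,0.4,0,0,0,1],[0,0,0.4,0,0,0,1],[0,0,0.4,0,0,0,0.6]]'; python3 -c "
from h import *
row([.5554,-.248,.205],np.radians(127.5))"
```

```text
time: 11.15
ee_pos: [0.5565, -0.2478, 0.2056]
orientation: [0.443, 0.897, -0.001, 0.003]
contact_force: [0.2, -0.2, -0.1]
opening: 0.82
grip_force: 0.0
[0.054, -0.096, 0.062, 0.0, 0.005, -0.0] rows>= 1.0
```

```bash
python3 -m crank '[[0.05,-0.1,0,0,0.005,0,0.6],[0.05,-0.1,0,0,0.005,0,0.3],[0.05,-0.1,0,0,0.005,0,0],[0.05,-0.1,0,0,0.005,0,0],[0.05,-0.1,0,0,0.005,0,0],[0.05,-0.1,0,0,0.005,0,0]]'; python3 -c "
from h import *
o=get_obs();print(o['ee_pos'],o['ft_torque'],o['contact_force'],np.degrees(yawof(o['orientation'])))"
```

```text
time: 11.9
ee_pos: [0.5554, -0.248, 0.2054]
orientation: [0.443, 0.897, 0.0, 0.0]
contact_force: [-0.6, 1.1, 2.0]
opening: 0.273
grip_force: 58.9
[ 0.55539336 -0.24801645  0.2054046 ] [-0.00312741 -0.02778192  0.04012724] [-0.59887875  1.09682304  2.01071305] 127.47214774510122
```

```bash
python3 -m crank '[[0,0,-1,0,0,0,0],[0,0,-2,0,0,0,0],[0,0,-4,0,0,0,0],[0,0,-8,0,0,0,0],[0,0,-13,0,0,0,0],[0,0,-15,0,0,0,0],[0,0,-15,0,0,0,0]]'; python3 - <<'E'
from h import *
o=get_obs();print(o['contact_force'])
az=np.radians(-119.4);k=np.array([.5513,.3473]);d=np.array([np.cos(az),np.sin(az)])
seat=k+.09*d;print("seat",seat)
p=seat+.11*d;print(p)
row([*p,.355],az+2*np.pi)
E
```

```text
time: 12.78
ee_pos: [0.5561, -0.2486, 0.359]
orientation: [0.442, 0.897, -0.0, 0.003]
contact_force: [0.4, -0.0, -1.8]
opening: 0.277
grip_force: 58.9
[ 0.43477914 -0.04068746 -1.82734541]
seat [0.50711866 0.26889076]
[0.45311925 0.17305724]
[39.728, 17.479, 0.205, -0.004, 0.005, -1.974] rows>= 11.0
```

```bash
python3 -m crank '[[4,1.7,0,0,0,-0.16,0],[8,3.5,0,0,0,-0.33,0],[12,5.2,0,0,0,-0.5,0],[16,7,0,0,0,-0.66,0],[20,8.7,0,0,0,-0.83,0],[24,10.5,0,0,0,-1,0],[28,12.2,0,0,0,-1.16,0],[32,14,0.2,0,0,-1.33,0],[36,15.7,0.2,0,0,-1.5,0],[39,17,0.2,0,0.005,-1.66,0],[39.7,17.5,0.2,0,0.005,-1.83,0],[39.7,17.5,0.2,0,0.005,-1.974,0],[39.7,17.5,0.2,0,0.005,-1.974,0],[39.7,17.5,0.2,0,0.005,-1.974,0]]'; python3 - <<'E'
from h import *
o=get_obs();print(o['contact_force'],o['ft_torque'],o['joints'])
az=np.radians(-119.4);k=np.array([.5513,.3473]);d=np.array([np.cos(az),np.sin(az)]);seat=k+.09*d
row([*(seat+.11*d),.355],az+2*np.pi)
row([*(seat+.11*d),.245],az+2*np.pi)
c=read_camera("wrist");np.save("w7.npy",c,allow_pickle=True)
cv2.imwrite("pics/w7.png",c["pixels"][:,:,::-1])
E
```

```text
time: 14.52
ee_pos: [0.4524, 0.1733, 0.3527]
orientation: [-0.503, 0.864, 0.001, -0.002]
contact_force: [-0.6, 0.4, -1.4]
opening: 0.273
grip_force: 59.1
[-0.57758547  0.3771233  -1.44886698] [ 0.00768286 -0.00232768  0.00480578] [ 1.20131795e-01 -9.80538587e-02  1.66963166e+00  2.37990434e-04
  1.57525004e+00 -2.50478468e+00]
[-0.011, -0.076, -0.231, 0.004, -0.003, -0.004] rows>= 1.0
[-0.043, -0.124, 10.769, 0.004, -0.003, -0.004] rows>= 2.0
```

```bash
python3 - <<'E'
from h import *
c=np.load("w5.npy",allow_pickle=True).item();im=c["pixels"]
g=cv2.cvtColor(np.ascontiguousarray(im),cv2.COLOR_RGB2GRAY).astype(float)
f=lambda u,v,z:castw(c,u,v,z)
P=[]
for u,v in((318,118),(445,398),(289,381)):   # clean grey discs: centroid of grey pixels
    x,y=181+u/5,33+v/5
    Y,X=np.mgrid[0:384,0:512];m=(np.hypot(X-x,Y-y)<9.5);w=np.clip(235-g,0,60)*m
    a,b=(X*w).sum()/w.sum(),(Y*w).sum()/w.sum();P.append((a,b));print((a-181)*5,(b-33)*5)
for z in(.15,.165,.18):
    p=[f(a,b,z) for a,b in P]
    o=(p[0]+p[1])/2   # opposite discs: 1st and 2nd? 
    print(z,o.round(4),[np.degrees(np.arctan2(*(q-o)[:2][::-1])).round(1) for q in p],[np.hypot(*(q-o)[:2]).round(4) for q in p])
t=c["eye"];print(t)
# stops: local bright blobs near the prong ends
for u,v in((682,427),(624,497)):
    x,y=181+u/5,33+v/5;Y,X=np.mgrid[0:384,0:512];m=np.hypot(X-x,Y-y)<3.5;w=np.clip(g-110,0,None)*m
    a,b=(X*w).sum()/w.sum(),(Y*w).sum()/w.sum();print((a-181)*5,(b-33)*5,f(a,b,.16).round(4))
print(g[108:136,295:322].astype(int))
E
```

```text
320.52281942886725 122.63178328013115
439.24489089019744 399.93649694030717
286.3099932019034 379.7790618626784
0.15 [0.55   0.3471 0.15  ] [np.float64(29.9), np.float64(-150.1), np.float64(149.1)] [np.float64(0.0492), np.float64(0.0492), np.float64(0.0491)]
0.165 [0.5493 0.3471 0.165 ] [np.float64(29.9), np.float64(-150.1), np.float64(149.1)] [np.float64(0.0477), np.float64(0.0477), np.float64(0.0476)]
0.18 [0.5487 0.3471 0.18  ] [np.float64(29.9), np.float64(-150.1), np.float64(149.1)] [np.float64(0.0461), np.float64(0.0461), np.float64(0.0461)]
[0.52911505 0.34609967 0.63393778]
675.029171528588 422.96966161026836 [0.5114 0.2471 0.16  ]
619.6050096339113 493.06840077071286 [0.4861 0.2616 0.16  ]
[[246 246 246 245 237 179 123  79  65  66  75  94  96  78  65  59  58  60
   57  57  56  58  57  57  55  55  53]
 [246 246 246 246 245 238 175 115  86  67  65  69  80  95  87  72  63  59
   58  61  59  57  58  56  54  54  54]
 [246 246 246 246 246 240 182 116 116  86  65  63  68  80  99  93  77  64
   58  60  63  60  58  59  56  59  57]
 [246 246 246 246 245 226 125  78  97 100  94  74  63
[... 2072 characters left out ...]
  51  55  53  50  48]
 [ 70  72  83 108 135 141 116 120 144 166 168 149 100  68  61  65  63  62
   63  57  55  58  55  52  52  53  47]
 [ 67  68  66  73  99 157 170 174 169 176 188 181 153  82  62  61  60  62
   58  58  57  57  58  56  51  48  48]
 [ 68  65  67  68  72  98 156 174 166 176 184 184 169  95  61  61  55  57
   55  59  55  58  59  52  52  52  51]
 [ 71  67  62  65  64  67  88 114 132 157 167 157 113  71  55  60  56  55
   58  52  54  55  62  57  49  47  54]
 [ 71  66  65  67  63  62  64  73  89 126 139 112  75  61  59  54  55  55
   54  54  54  57  56  53  51  48  49]
 [ 65  68  69  69  65  62  62  65  66  76  87  74  61  58  54  56  56  55
   55  55  53  54  56  57  49  46  48]]
```

```bash
cat >> h.py <<'E'
AZ=np.radians(-119.6);D=np.array([np.cos(AZ),np.sin(AZ)]);SEAT=np.array([.5517,.3480])+.09*D
def rel(z,out):
    r=row([*(SEAT+out*D),z],AZ+2*np.pi);o=get_obs();print("F tool",R.from_quat(o["orientation"]).inv().apply(o["contact_force"]).round(1),"z",o["ee_pos"][2].round(4))
E
python3 -c "
from h import *
rel(.2334,.045)"
```

```text
[-6.623, -0.048, 11.928, 0.004, -0.003, 0.0] rows>= 3.0
F tool [0.6 0.1 1.6] z 0.3529
```

```bash
python3 -m crank '[[0,-0.05,4,0.004,-0.003,0,0],[0,-0.05,8,0.004,-0.003,0,0],[0,-0.05,11.9,0.004,-0.003,0,0],[-3,-0.05,11.9,0.004,-0.003,0,0],[-6,-0.05,11.9,0.004,-0.003,0,0],[-6.6,-0.05,11.9,0.004,-0.003,0,0],[-6.6,-0.05,11.9,0.004,-0.003,0,0],[-6.6,-0.05,11.9,0.004,-0.003,0,0]]'; python3 -c "
from h import *
rel(.2334,0)"
```

```text
time: 15.58
ee_pos: [0.4846, 0.23, 0.2341]
orientation: [-0.504, 0.864, -0.0, 0.0]
contact_force: [0.3, 0.2, -1.6]
opening: 0.274
grip_force: 59.1
[-4.57, -0.012, 0.072, -0.0, 0.0, 0.002] rows>= 1.0
F tool [-0.3 -0.2  1.6] z 0.2341
```

```bash
python3 -m crank '[[-0.5,0,0,0,0,0,0],[-1,0,0,0,0,0,0],[-1.5,0,0,0,0,0,0],[-2,0,0,0,0,0,0],[-2.5,0,0,0,0,0,0],[-2.5,0,0,0,0,0,0]]'; python3 -c "
from h import *
rel(.2334,0)"
```

```text
time: 16.32
ee_pos: [0.4974, 0.2528, 0.2341]
orientation: [-0.505, 0.863, -0.0, 0.0]
contact_force: [-0.7, 0.3, -0.6]
opening: 0.27
grip_force: 59.1
[-1.955, -0.028, 0.069, -0.0, 0.001, 0.003] rows>= 1.0
F tool [0.  0.7 0.6] z 0.2341
```

```bash
python3 -m crank '[[-0.5,0,0,0,0,0,0],[-1,0,0,0,0,0,0],[-1.5,0,0,0,0,0,0],[-2,0,0,0,0,0,0],[-2,0,0,0,0,0,0],[-2,0,0,0,0,0,0]]'; python3 -c "
from h import *
rel(.2334,0);print(get_obs()['ft_torque'])"
```

```text
time: 17.08
ee_pos: [0.507, 0.2699, 0.2341]
orientation: [-0.504, 0.863, -0.0, 0.0]
contact_force: [0.4, 0.8, -0.4]
opening: 0.275
grip_force: 59.1
[0.006, -0.027, 0.071, -0.0, 0.001, 0.003] rows>= 1.0
F tool [-0.9  0.   0.4] z 0.2341
[-0.03660729  0.04743552  0.01204174]
```

```bash
cat > chk.py <<'E'
from station import get_obs
import sys
o=get_obs();f=o["contact_force"];print("z",o["ee_pos"][2].round(4),"F",f.round(1));sys.exit(f[2]>2.2)
E
python3 -m crank '[[0,0,0.3,0,0,0,0],[0,0,0.6,0,0,0,0],[0,0,0.6,0,0,0,0]]' >/dev/null; python3 chk.py &&
python3 -m crank '[[0,0,0.1,0,0,0,0],[0,0,0.2,0,0,0,0],[0,0,0.2,0,0,0,0]]' >/dev/null; python3 chk.py &&
python3 -m crank '[[0,0,0.1,0,0,0,0],[0,0,0.2,0,0,0,0],[0,0,0.2,0,0,0,0]]' >/dev/null && python3 chk.py &&
python3 -m crank '[[0,0,0.1,0,0,0,0],[0,0,0.2,0,0,0,0],[0,0,0.2,0,0,0,0]]' >/dev/null && python3 chk.py &&
python3 -m crank '[[0,0,0.1,0,0,0,0],[0,0,0.2,0,0,0,0],[0,0,0.2,0,0,0,0]]' >/dev/null && python3 chk.py
```

```text
z 0.2277 F [ 0.  -1.1 -0.7]
z 0.2277 F [ 0.  -1.1 -0.7]False
False
```

```bash
sed -i 's/sys.exit(f\[2\]>2.2)/sys.exit(int(f[2]>2.2))/' chk.py
python3 -m crank '[[0,0,0.1,0,0,0,0],[0,0,0.2,0,0,0,0],[0,0,0.2,0,0,0,0]]' >/dev/null; python3 chk.py &&
python3 -m crank '[[0,0,0.1,0,0,0,0],[0,0,0.2,0,0,0,0],[0,0,0.2,0,0,0,0]]' >/dev/null && python3 chk.py &&
python3 -m crank '[[0,0,0.1,0,0,0,0],[0,0,0.2,0,0,0,0],[0,0,0.2,0,0,0,0]]' >/dev/null && python3 chk.py &&
python3 -m crank '[[0,0,0.1,0,0,0,0],[0,0,0.2,0,0,0,0],[0,0,0.2,0,0,0,0]]' >/dev/null && python3 chk.py &&
python3 -m crank '[[0,0,0.1,0,0,0,0],[0,0,0.2,0,0,0,0],[0,0,0.2,0,0,0,0]]' >/dev/null && python3 chk.py
```

```text
z 0.2261 F [-0.5  0.8 -1.4]
z 0.2241 F [-0.2  0.4 -0.5]
z 0.2221 F [ 0.1 -0.3 -1.4]
z 0.22 F [-0.2  0.4 -0.8]
z 0.2181 F [ 0. -0. -2.]
```

```bash
python3 -m crank '[[0,0,0.1,0,0,0,0],[0,0,0.2,0,0,0,0],[0,0,0.2,0,0,0,0]]' >/dev/null; python3 chk.py &&
python3 -m crank '[[0,0,0.1,0,0,0,0],[0,0,0.2,0,0,0,0],[0,0,0.2,0,0,0,0]]' >/dev/null && python3 chk.py &&
python3 -m crank '[[0,0,0.1,0,0,0,0],[0,0,0.2,0,0,0,0],[0,0,0.2,0,0,0,0]]' >/dev/null && python3 chk.py &&
python3 -m crank '[[0,0,0.1,0,0,0,0],[0,0,0.2,0,0,0,0],[0,0,0.2,0,0,0,0]]' >/dev/null && python3 chk.py &&
python3 -m crank '[[0,0,0.1,0,0,0,0],[0,0,0.2,0,0,0,0],[0,0,0.2,0,0,0,0]]' >/dev/null && python3 chk.py
```

```text
z 0.2161 F [ 0.6 -0.8 -1.5]
z 0.2141 F [-1.   0.3 -1.6]
z 0.2121 F [-0.4  0.7 -1.5]
z 0.2101 F [-0.3 -0.4 -0.4]
z 0.2081 F [-0.  -0.4 -1.4]
```

```bash
python3 -m crank '[[0,0,0.1,0,0,0,0],[0,0,0.2,0,0,0,0],[0,0,0.2,0,0,0,0]]' >/dev/null; python3 chk.py &&
python3 -m crank '[[0,0,0.1,0,0,0,0],[0,0,0.2,0,0,0,0],[0,0,0.2,0,0,0,0]]' >/dev/null && python3 chk.py &&
python3 -m crank '[[0,0,0.1,0,0,0,0],[0,0,0.2,0,0,0,0],[0,0,0.2,0,0,0,0]]' >/dev/null && python3 chk.py &&
python3 -m crank '[[0,0,0.1,0,0,0,0],[0,0,0.2,0,0,0,0],[0,0,0.2,0,0,0,0]]' >/dev/null && python3 chk.py &&
python3 -m crank '[[0,0,0.1,0,0,0,0],[0,0,0.2,0,0,0,0],[0,0,0.2,0,0,0,0]]' >/dev/null && python3 chk.py
```

```text
z 0.206 F [-0.9 -1.1 -0.5]
z 0.2041 F [-0.1 -0.1 -1.3]
z 0.2021 F [ 0.4  0.2 -1.5]
z 0.2005 F [-0.5 -0.2  1.1]
z 0.1993 F [-0.9 -1.6  7. ]
```

Contact is at TCP z of about 0.2005 (collar about 145 mm), with a stiffness of about 6 N/mm, which matches the prongs. I'll ease the load and nudge radially to confirm the collar is between the stops.

```bash
python3 -m crank '[[0,0,-0.1,0,0,0,0],[0,0,-0.1,0,0,0,0]]' >/dev/null; python3 chk.py
python3 -m crank '[[0.1,0,0,0,0,0,0],[0.25,0,0,0,0,0,0],[0.25,0,0,0,0,0,0]]' >/dev/null; python3 chk.py;python3 -c "
from h import *
rel(.2,0)"
python3 -m crank '[[-0.25,0,0,0,0,0,0],[-0.5,0,0,0,0,0,0],[-0.5,0,0,0,0,0,0]]' >/dev/null; python3 chk.py;python3 -c "
from h import *
rel(.2,0)"
```

```text
z 0.1998 F [-0.4 -0.2  4.8]
z 0.1996 F [1.3 2.2 4.6]
[-0.181, 0.009, -0.035, -0.001, 0.002, 0.003] rows>= 1.0
F tool [-2.6 -0.1 -4.6] z 0.1996
z 0.1992 F [-1.8 -2.9  7.5]
[0.145, -0.002, -0.078, -0.0, -0.002, 0.003] rows>= 1.0
F tool [ 3.4  0.1 -7.5] z 0.1992
```

```bash
python3 -m crank '[[0,0,-0.08,0,0,0,0],[0.25,0,-0.08,0,0,0,0],[0.25,0,-0.08,0,0,0,0]]' >/dev/null; python3 chk.py
python3 -m crank '[[0.2,0,0,0,0,0,0],[0.4,0,0,0,0,0,0],[0.4,0,0,0,0,0,0]]' >/dev/null; python3 chk.py;python3 -c "
from h import *
rel(.2,0);print(get_obs()['ft_torque'])"
```

```text
z 0.1999 F [1.1 0.1 3.9]
z 0.2003 F [3.6 4.9 2.5]
[-0.282, -0.008, 0.028, -0.001, 0.004, 0.003] rows>= 1.0
F tool [-6.1 -0.8 -2.4] z 0.2003
[ 1.04700877 -0.74535307 -0.03042915]
```

Outward force rises to 6 N with only 2.4 N of vertical load. The stops are blocking, so the collar is seated between them. I'll recentre, keep a light rest and release.

```bash
python3 -m crank '[[-0.2,0,0,0,0,0,0],[-0.35,0,0,0,0,0,0],[-0.35,0,0,0,0,0,0],[-0.35,0,0,0,0,0,0]]' >/dev/null; python3 chk.py;python3 -c "
from h import *
rel(.2,0);print(get_obs()['ft_torque'])"
```

```text
z 0.1997 F [-0.7 -2.2  5.5]
[-0.125, -0.026, -0.027, 0.0, -0.001, 0.003] rows>= 1.0
F tool [ 2.3 -0.5 -5.5] z 0.1997
[-0.42707321  0.19786024  0.00288264]
```

```bash
python3 -m crank '[[0,0,-0.05,0,0,0,0],[0,0,-0.05,0,0,0,0]]' >/dev/null; python3 chk.py
python3 -m crank '[[0,0,0,0,0,0,0.33],[0,0,0,0,0,0,0.4],[0,0,0,0,0,0,0.5],[0,0,0,0,0,0,0.6],[0,0,0,0,0,0,0.6],[0,0,0,0,0,0,0.6]]'
python3 - <<'E'
from h import *
np.save("w8.npy",read_camera("wrist"),allow_pickle=True)
E
```

```text
z 0.2002 F [-0.4 -1.2  2.9]
time: 26.32
ee_pos: [0.5069, 0.2695, 0.2005]
orientation: [-0.504, 0.864, -0.0, 0.0]
contact_force: [-0.3, -0.0, 0.3]
opening: 0.601
grip_force: 0.0
```

```bash
python3 -m crank '[[0,0,-0.5,0,0,0,0.6],[0,0,-1.5,0,0,0,0.6],[0,0,-3,0,0,0,0.6]]' ; python3 chk.py && 
python3 -m crank '[[0,0,-4,0,0,0,0.6],[0,0,-9,0,0,0,0.6],[0,0,-14,0,0,0,0.6],[0,0,-19,0,0,0,1],[0,0,-19,0,0,0,1],[0,0,-19,0,0,0,1]]'
python3 - <<'E'
from h import *
c=read_camera("wrist");np.save("w9.npy",c,allow_pickle=True);cv2.imwrite("pics/w9.png",c["pixels"][:,:,::-1])
b=[*SEAT,.145+.114];print("expected button",projw(c,b),"rest",projw(c,[*(SEAT+.035*D),.235]))
u,v=projw(c,b)
g=cv2.cvtColor(np.ascontiguousarray(c["pixels"]),cv2.COLOR_RGB2GRAY)
t=cv2.HoughCircles(g[int(v)-40:int(v)+40,int(u)-40:int(u)+40],cv2.HOUGH_GRADIENT,1,10,param1=100,param2=12,minRadius=6,maxRadius=13)
if t is not None:
  for x,y,r in t[0][:5]:
    p=castw(c,x+int(u)-40,y+int(v)-40,.259);print("circ",x+int(u)-40,y+int(v)-40,r,p.round(4),"out,lat",((p[:2]-SEAT)@D).round(4),((p[:2]-SEAT)@[D[1],-D[0]]).round(4),g[int(y+int(v)-40),int(x+int(u)-40)])
E
```

```text
time: 26.75
ee_pos: [0.5068, 0.2695, 0.2313]
orientation: [-0.504, 0.864, -0.0, 0.0]
contact_force: [0.2, -0.3, 0.7]
opening: 0.601
grip_force: 0.0
z 0.2313 F [ 0.2 -0.3  0.7]
time: 27.5
ee_pos: [0.5066, 0.2694, 0.4208]
orientation: [-0.504, 0.864, -0.0, 0.001]
contact_force: [0.2, -0.5, -0.5]
opening: 1.001
grip_force: 0.0
expected button (np.float64(255.4161483184457), np.float64(175.2573449313829)) rest (np.float64(255.50321757270225), np.float64(138.29025478858907))
circ 255.5 173.5 8.0 [0.5062 0.2682 0.259 ] out,lat 0.0019 0.0001 115
circ 237.5 187.5 7.1 [0.5301 0.272  0.259 ] out,lat -0.0133 -0.0187 165
circ 272.5 184.5 12.4 [0.4967 0.2872 0.259 ] out,lat -0.0099 0.0178 169
circ 254.5 155.5 11.1 [0.4978 0.2512 0.259 ] out,lat 0.0208 -0.0009 235
circ 253.5 214.5 12.4 [0.5306 0.3068 0.259 ] out,lat -0.0438 -0.002 122
```

The button shows at (255.5,173.5), within 2 mm of the expected spot (lateral error about 0), so the pipette hangs upright in the front cradle. The gripper is clear.

```bash
python3 -c "
from station import *
print(job_done())"
```

```text
the job is handed in; nothing more can be done
None
```

The free cradle is clicked round to the front mark, the pipette hangs in it with its collar between the end stops, and the job is handed in at about 27.5 s; the hand-in gave no verdict.

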